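# Seal and latch the bento stack

## Robot

A 6-joint arm with a two-finger parallel gripper is mounted at the origin on the work surface. World frame = base frame: x ahead of the robot, y to its left, z up, the work surface at z = 0. Lengths are in m, angles in rad, forces in N, time in s.
With the tool pointing down it reaches from about 0.35 to 0.875 m from the base axis. Payload 15.5 kg.
Tool frame: the origin (TCP) lies at the very end of the fingers, on their centre line; the grasp point (between the pads) lies arm.grip_point_offset behind it (arm.grip_point_offset is the distance from the TCP to the grasp point, in m); z points along the fingers, x is the direction in which the jaws open and shut, and the axes are right-handed (so a half turn about z gives the same grasp; the last joint's range is limited). The gripper opens to 85 mm and grips with 20 to 120 N. Pads are 22 mm wide; open, the fingers measure 114 mm over their backs; the gripper's body (76 mm by 85 mm) begins 54 mm behind the grasp point. The pads swing forward as they close: fully open they stand 13 mm farther back than shut.
Start: joints at [1.137, 0.494, 1.345, -0, 1.302, -0.096], TCP at [0.207, 0.59, 0.231] pointing down, gripper open.
Joint ranges: [-2.91, 2.91], [-0.82, 2.16], [0.22, 2.67], [-1.22, 4.37], [0.12, 2.79], [-3.08, 3.08]. Speed limits (rad/s): [1.89, 1.89, 2.57, 3.01, 3.01, 3.01].

## Interface

Orientations are given as a unit quaternion [w, x, y, z].
In Python, from bench import arm gives the robot as it stands. Calls block until the motion is done:
- arm.movep(position, orientation): joint-space move of the TCP to a pose.
- arm.move_straight(position, feed=0.15, rotation=None, guard=None): straight line of the TCP; rotation=None keeps the orientation; feed is the mean speed in m/s. With guard (N) it stops when the force on the tool has changed by that much, and returns True; else False.
- arm.movej(angles): joint-space move.
- arm.release() and arm.clamp(newtons=None): open the fingers fully, or close them until they stop; newtons is the grip in N (None keeps the last).
- arm.sleep(seconds).
- arm.inverse_kinematics(position, orientation): joint angles nearest the present ones, or None.
- arm.get_obs(): the state.
- arm.camera(name): name is "scene" or "top"; returns (picture, depth): 480x640x3 uint8, blue, green, red; 480x640 float32, m along the optical axis (not along the pixel's ray), 0 where there is no reading.
- arm.camera_params(name): a dict with "fovy" (degrees; the focal length in pixels is half the picture's height over the tangent of half this angle, whatever the lens; pixels are square), "cx", "cy" (the principal point, pixels), "dist" ([k1, k2, p1, p2, k3] as OpenCV has them; the pictures are not rectified), "origin" and "rotation" of the camera in the world. Camera axes: x right, y down, z forward; pixel columns grow to the right and rows downward; lengths in m; the calibration is good to about 2 mm. A picture is of the moment at which its call begins. camera_params takes no time and is no camera call.
A pose or a line that the arm cannot do raises arm.Unreachable and nothing moves.
- arm.close_job(): hands the job in, once; it reports no verdict.
The state is a dict: "clock": time; "joint_positions": joint angles; "qd": joint speeds; "effort": joint torques, N m; "eef_pos": TCP position; "orientation": TCP orientation; "force": force on the tool from outside, world axes, zero at the start; "wrist_torque": the same for the moment, N m; "opening": finger opening in m.
Only numpy, scipy, OpenCV 4.12 (cv2) and the standard library are available. Lean on these libraries where they do the work, as an engineer would, in place of code of your own. Each camera call takes 0.05 s, during which the arm holds its last target. There are 200 camera calls.

## Task

Close up the two-tier bento stack for carrying by pressing with the fingertips only: first press the round vent plug in the middle of the lid all the way in, then press the wide latch down flat, and last press the narrow latch down flat. Do not lift the stack or push it out of its place, leave everything else where it stands, and finish with the hand clear.

Things in the scene. Friction and masses are not known exactly. Their poses are not given: they have to be found in the camera images.
- bento: Two-tier white bento stack with its lid on, loose on the bench, 0.6 to 0.95 kg in all; the two tiers and the lid are nested and behave as one piece. Lid 176 x 116 mm, its flat top 110 mm above the bench. Origin: centre of the underside; x along the length, towards the end with the wide latch; z up. It may stand at any yaw.
- vent_plug (a joint): Travel of the grey round vent plug in the middle of the lid (26 mm across, on the stack's vertical axis). 0 = fully up, its flat top 9 mm above the lid; 0.006 m = fully in, its top 3 mm above the lid. Pressed straight down it moves against about 3 N of friction and stays where it is left. Starts up or nearly so.
- plug_top (a point): Centre of the flat top of the vent plug; moves with it.
- latch_wide (a joint): Angle (rad) of the wide latch above the lid: 0 = folded flat, closed, at its stop; positive = free end raised. Starts raised 0.32 to 0.55. Pressing the free part straight down folds it against about 0.03 N m of friction (1 to 4 N); it stays where it is left. A flat grey flap 70 mm wide, 42 mm long, 5 mm thick at the stack's +x end. Shut, its upper face is 6.5 mm above the lid top.
- latch_wide_pad (a point): Point on the middle of the wide latch's upper face, 20 mm from its hinge; moves with it. The hinge line runs parallel to the stack's y axis, 52 mm from the stack's centre towards +x, 3.5 mm above the lid top; the flap runs outward from it, its free end 40 mm from the hinge, at the lid's end edge.
- latch_narrow (a joint): The same for the narrow latch at the -x end of the lid: 28 mm wide, otherwise the same flap, hinge 52 mm from the stack's centre towards -x, same heights, range, friction and meaning of the angle.
- latch_narrow_pad (a point): Point on the middle of the narrow latch's upper face, 20 mm from its hinge; moves with it. Mirrored: the flap runs outward towards -x.
- soy_dish: Bystander: shallow white ceramic soy dish, 84 mm across, 22 mm high, close beside one long side of the stack. Origin: centre of its underside.
- tea_cup: Bystander: ceramic cup, 68 mm across, 65 mm high, close beside the other long side of the stack. Origin: centre of its underside.
- skewer_holder: Bystander: bamboo holder with skewers, 72 mm across, about 180 mm high with the skewers. Origin: centre of its underside.
- spatula: Bystander: spatula lying on the bench, about 270 mm long. Origin: on its underside, about mid-length.
- side_box: Bystander: single small white box with a plain lid and no latches, 145 x 95 x 55 mm. Origin: centre of its underside.
- salt_jar: Bystander: glass jar with steel cap, 56 mm across, 85 mm high. Origin: centre of its underside.
- rice_bowl: Bystander: white ceramic bowl, 110 mm across, 58 mm high. Origin: centre of its underside.
Things that resemble listed ones, but are neither listed nor needed, are in the scene too. Leave any green or yellow look-alike of the bento alone.

How it is judged:
By the outcome, as a careful person would: the job done as asked, in the order asked, and still so for the second after the job is handed in, with the robot touching nothing.
It also fails if it takes over 42 s, if anything falls off the work surface, if the arm or the gripper's body presses on something with over 40 N, if the wrist force passes 120 N, or if a joint passes its speed limit or range.

## Working session

There is one attempt and no reset: what is moved stays moved. The work goes in short steps, each a Python script; the robot and the scene stay as the last script left them, time stands still between calls to the robot, and variables do not carry over. Pictures are saved under pics/ and viewed, about 8 in all and at most 12, crops included, and the job is handed in when it is done.

```bash
mkdir -p pics
cat > h.py <<'E'
import numpy as np, cv2
from bench import arm
def shot(n,tag):
    im,d=arm.camera(n); cv2.imwrite(f'pics/{tag}.png',im); np.save(f'pics/{tag}.npy',d); return im,d
def cloud(n,d):
    p=arm.camera_params(n); f=240/np.tan(np.radians(p['fovy'])/2)
    K=np.array([[f,0,p['cx']],[0,f,p['cy']],[0,0,1]])
    u,v=np.meshgrid(np.arange(640.),np.arange(480.))
    q=cv2.undistortPoints(np.stack([u.ravel(),v.ravel()],1)[:,None],K,np.array(p['dist']))[:,0]
    P=np.c_[q,np.ones(len(q))]*d.reshape(-1,1)
    W=P@np.array(p['rotation']).T+np.array(p['origin'])
    W[d.ravel()==0]=np.nan
    return W.reshape(480,640,3)
E
python3 - <<'E'
from h import *
for n in('scene','top'):
    im,d=shot(n,n+'0'); print(arm.camera_params(n))
print(arm.get_obs()['clock'],arm.grip_point_offset)
E
```

```text
{'fovy': 57.99618533836972, 'cx': 316.5699570511723, 'cy': 236.91946186773055, 'dist': array([-0.01299641,  0.        ,  0.        ,  0.        ,  0.        ]), 'origin': array([ 1.08305452, -0.41363543,  1.04426713]), 'rotation': array([-0.287458  ,  0.83937958,  0.43569251, -0.15159765])}
{'fovy': 44.495423874672795, 'cx': 317.9853359453626, 'cy': 229.0544610818054, 'dist': array([-0.11259669,  0.        ,  0.        ,  0.        ,  0.        ]), 'origin': array([ 0.37682641, -0.02688766,  1.49019659]), 'rotation': array([ 0.03060298, -0.6988754 ,  0.71440087, -0.01637165])}
0.1 0.0187
```

View pics/scene0.png

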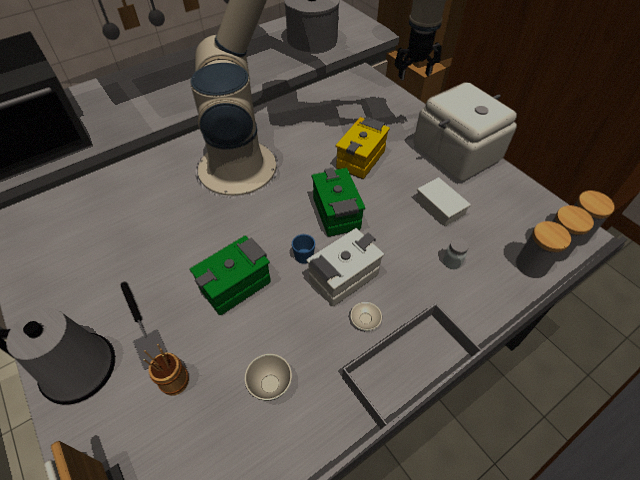

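View pics/top0.png

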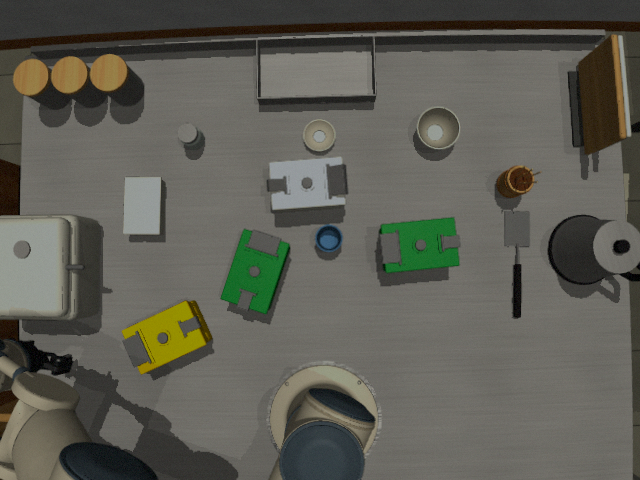

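The white bento is at about (307,184) in the top view. Its plug is at (307,183), the wide latch is on the right at (338,180) and the narrow latch on the left at (277,185). The cup is at (328,238) and the dish at (319,135). Next I'll get these positions from depth.

```bash
sed -i "s/np.array(p\['rotation'\]).T/Rot.from_quat(np.array(p['rotation'])[[1,2,3,0]]).as_matrix().T/; 1a from scipy.spatial.transform import Rotation as Rot" h.py
python3 - <<'E'
from h import *
im=cv2.imread('pics/top0.png'); W=cloud('top',np.load('pics/top0.npy'))
S=cv2.imread('pics/scene0.png'); WS=cloud('scene',np.load('pics/scene0.npy'))
for n,(u,v) in dict(plug=(307,183),wide=(338,180),nar=(277,185),lid=(290,165),bench=(250,230),cup=(328,238),dish=(319,135)).items(): print(n,W[v,u].round(4))
for n,(u,v) in dict(plug=(345,255),wide=(365,241),nar=(322,268),lid=(345,275)).items(): print('scene',n,WS[v,u].round(4))
c0=W[183,307,:2]
def fit(n,W):
    near=np.linalg.norm(W[...,:2]-c0,axis=-1)<0.13
    m=near&(W[...,2]>0.1)
    r=cv2.minAreaRect(W[m][:,:2].astype(np.float32)*1000); print(n,'rect',r)
    top=near&(abs(W[...,2]-.11)<.004); print('lid z med',np.median(W[top][:,2]))
    return near
fit('top',W); fit('scene',WS)
c=im[140:225,250:365]; cv2.imwrite('pics/c1.png',cv2.resize(c,None,fx=6.5,fy=6.5,interpolation=cv2.INTER_CUBIC))
c=S[215:310,290:400]; cv2.imwrite('pics/c2.png',cv2.resize(c,None,fx=6,fy=6,interpolation=cv2.INTER_CUBIC))
E
```

```text
plug [0.5777 0.0233 0.1193]
wide [ 0.5813 -0.0497  0.1311]
nar [0.5744 0.0941 0.1215]
lid [0.6238 0.0635 0.1075]
bench [0.4777 0.1755 0.0025]
cup [ 0.4526 -0.0229  0.0065]
dish [ 0.719  -0.0058  0.0022]
scene plug [0.5848 0.0222 0.1225]
scene wide [0.5802 0.0928 0.1246]
scene nar [ 0.5896 -0.0551  0.134 ]
scene lid [ 0.6292 -0.0111  0.1124]
top rect ((578.874267578125, 24.68114471435547), (117.1668930053711, 188.09730529785156), 3.1045453548431396)
lid z med 0.11021155776136382
scene rect ((581.3325805664062, 24.39459228515625), (117.8576431274414, 189.13937377929688), 2.8935611248016357)
lid z med 0.11107010411302087
```

View pics/c1.png

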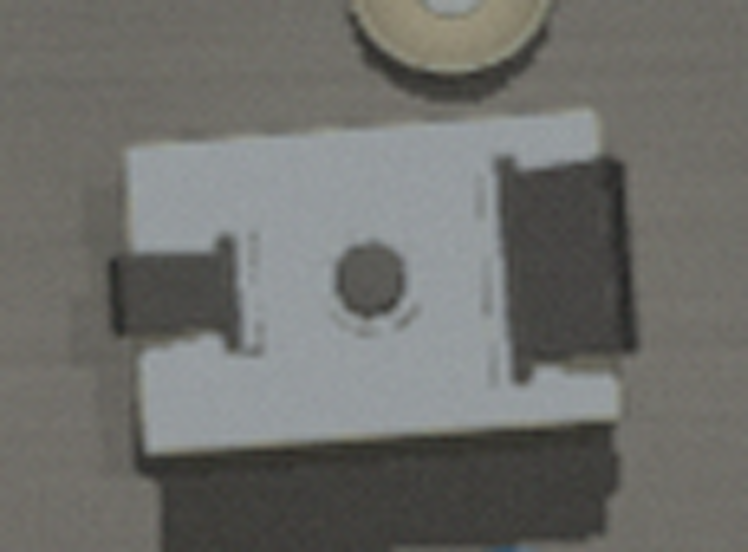

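View pics/c2.png

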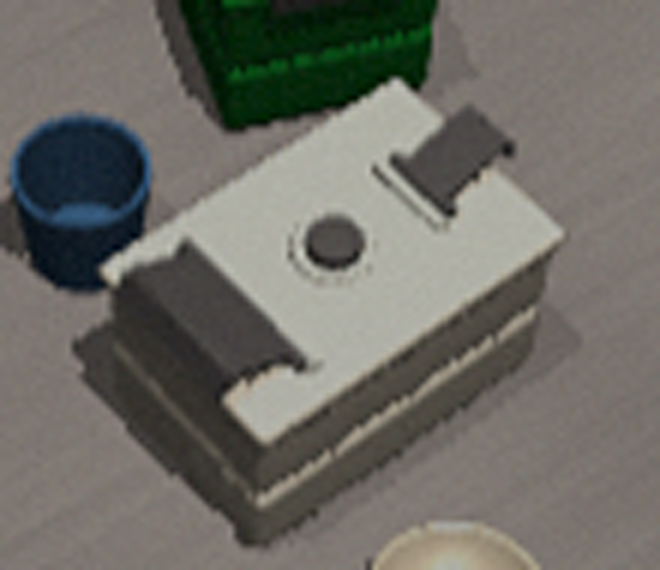

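```bash
cat >> h.py <<'E'
def ray(n,u,v,z):
    p=arm.camera_params(n); f=240/np.tan(np.radians(p['fovy'])/2)
    K=np.array([[f,0,p['cx']],[0,f,p['cy']],[0,0,1]])
    q=cv2.undistortPoints(np.array([[[u,v]]],float),K,np.array(p['dist']))[0,0]
    r=Rot.from_quat(np.array(p['rotation'])[[1,2,3,0]]).apply([*q,1]); o=np.array(p['origin'])
    return (o+r*(z-o[2])/r[2])
E
python3 - <<'E'
from h import *
def run(n,pts,z,s,ox,oy): return np.array([ray(n,ox+(u+.5)/s-.5,oy+(v+.5)/s-.5,z)[:2] for u,v in pts])
# corners ordered: narrow-end +worldx, wide +worldx, wide -worldx, narrow -worldx
T=run('top',[(127,147),(597,110),(618,418),(147,452)],.11,6.5,250,140)
S=run('scene',[(565,234),(265,443),(100,272),(397,80)],.11,6,290,215)
for n,C in(('top',T),('scene',S)):
    dx=(C[1]+C[2]-C[0]-C[3])/2
    print(n,C.round(4).tolist(),'c',C.mean(0).round(4),'yaw',np.degrees(np.arctan2(dx[1],dx[0])),'L',np.linalg.norm(dx),'Wd',np.linalg.norm(C[0]-C[3]))
print('plug',run('top',[(370,278)],.119,6.5,250,140),run('scene',[(334,242)],.119,6,290,215))
print('hinge mid wide',run('top',[(514,270)],.114,6.5,250,140),'nar',run('top',[(230,293)],.114,6.5,250,140))
o=arm.get_obs(); print(o['orientation'])
E
```

```text
top [[0.6315, 0.1131], [0.6408, -0.0595], [0.5272, -0.0644], [0.5188, 0.1074]] c [0.5795 0.0242] yaw -87.05997390696947 L 0.17244515847807856 Wd 0.11282024527608342
scene [[0.6337, 0.1149], [0.6435, -0.0573], [0.532, -0.0647], [0.5218, 0.1087]] c [0.5828 0.0254] yaw -86.68668529629952 L 0.1730460056485784 Wd 0.11211349381887632
plug [[0.57934827 0.02448741]] [[0.58309436 0.02456048]]
hinge mid wide [[ 0.58174666 -0.02779654]] nar [[0.57585105 0.07581876]]
[ 2.69827874e-04  8.15914700e-01  5.78172038e-01 -4.73465418e-04]
```

```bash
cat >> h.py <<'E'
C=np.array([.581,.0247]); yaw=np.radians(-86.9); ex=np.array([np.cos(yaw),np.sin(yaw)])
def q_down():
    best=None
    for a in(yaw+np.pi/2,yaw-np.pi/2):
        q=(Rot.from_euler('z',a)*Rot.from_euler('x',np.pi)).as_quat()[[3,0,1,2]]
        j=arm.inverse_kinematics([*C,.2],q)
        if j is not None:
            c=np.abs(np.array(j)-arm.get_obs()['joint_positions']).max()
            if best is None or c<best[0]: best=(c,q)
    return best[1]
def press(d,z0,zmin,g,q,feed=.025):
    p=C+d*ex
    arm.movep([*p,z0+.03],q); arm.move_straight([*p,z0],.1)
    hit=arm.move_straight([*p,zmin],feed,guard=g)
    o=arm.get_obs(); print('press',d,hit,o['eef_pos'].round(4) if hasattr(o['eef_pos'],'round') else o['eef_pos'],np.round(o['force'],1),o['clock'])
    arm.move_straight([*p,z0+.03],.12)
E
python3 - <<'E'
from h import *
arm.clamp(20); q=q_down(); print(q, arm.get_obs()['opening'])
press(0,.14,.110,12,q)
E
```

```text
[6.12099351e-17 9.99634101e-01 2.70493038e-02 1.65629217e-18] -2.8261094835425634e-05
press 0 True [0.581  0.0247 0.113 ] [-2.   0.4  9.6] 4.7333
```

The plug stopped at z = 0.113, which is its fully-in height. The latches are next, wide one first.

Run:
```python
from h import *
q=q_down()
press(.052+.024,.148,.112,12,q)
press(-.052-.024,.148,.112,12,q)
o=arm.get_obs()['eef_pos']
arm.move_straight([o[0]-.0,o[1],.25],.2)
arm.movep([.3,.5,.3],q)
for n in('top','scene'): im,d=shot(n,n+'1')
W=cloud('top',np.load('pics/top1.npy'));WS=cloud('scene',np.load('pics/scene1.npy'))
for nm,w in(('top',W),('scene',WS)):
    rel=w[...,:2]-C; X=rel@ex; Y=rel@np.array([-ex[1],ex[0]])
    for k,lo,hi,yw in(('plug',-.008,.008,.008),('wide in',.058,.066,.025),('wide out',.076,.086,.025),('nar in',-.066,-.058,.009),('nar out',-.086,-.076,.009),('lid',-.04,-.025,.04)):
        m=(X>lo)&(X<hi)&(abs(Y)<yw)&(w[...,2]>.08); print(nm,k,m.sum(),np.median(w[m][:,2]).round(4))
t=cv2.imread('pics/top1.png')[140:225,250:365]; s=cv2.imread('pics/scene1.png')[215:300,290:405]
cv2.imwrite('pics/c3.png',np.hstack([cv2.resize(a,None,fx=3.4,fy=3.4,interpolation=cv2.INTER_CUBIC) for a in(t,s)]))
print(arm.get_obs()['clock'])
```

```text
press 0.076 True [ 0.5852 -0.0513  0.1163] [-2.8 -0.5 13.6] 7.3917
press -0.076 True [0.5769 0.1007 0.1163] [-3.   0.7 11.4] 10.325
top plug 45 0.1122
top wide in 71 0.1168
top wide out 90 0.117
top nar in 25 0.1158
top nar out 31 0.1157
top lid 209 0.1103
scene plug 29 0.1133
scene wide in 50 0.1178
scene wide out 67 0.1174
scene nar in 17 0.1185
scene nar out 16 0.1175
scene lid 143 0.1113
13.375
```

View pics/c3.png

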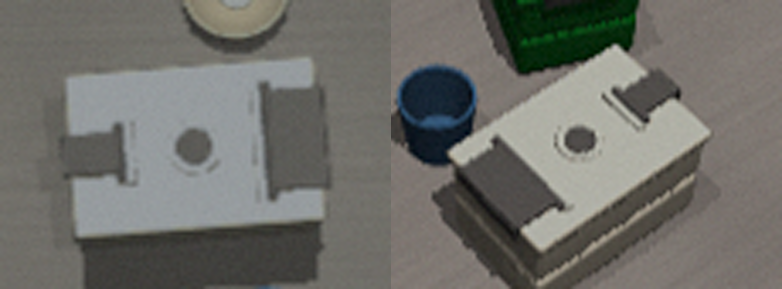

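View pics/top1.png

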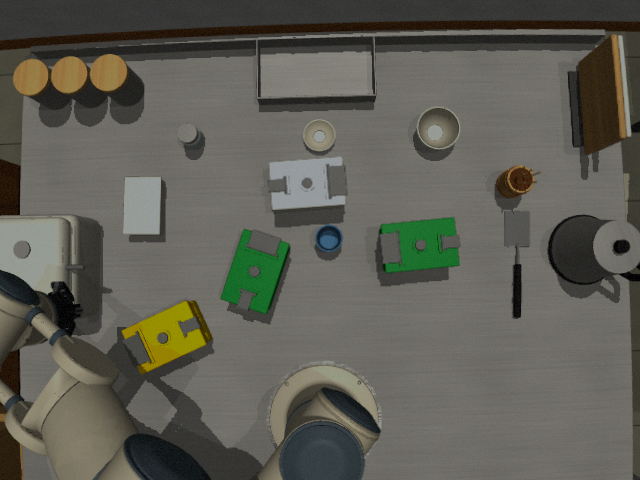

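Both latches are flat, the plug is in, and the stack is still at (307,184) with everything around it unmoved. The hand at (65,300) looks close to the big pot, so I'll check it isn't touching before handing in.

Run:
```python
from h import *
arm.movep([.3,.35,.35],q_down())
arm.sleep(.3); o=arm.get_obs(); print(np.round(o['force'],1),o['clock'],np.round(o['eef_pos'],3))
a,b=cv2.imread('pics/top0.png'),arm.camera('top')[0]
d=cv2.absdiff(a,b).max(2)>60; d=cv2.morphologyEx(d.astype(np.uint8),cv2.MORPH_OPEN,np.ones((3,3)))
n,_,st,_=cv2.connectedComponentsWithStats(d); print(st[1:].tolist())
W=cloud('top',np.load('pics/top0.npy')); print('pot',W[250,30],W[300,65])
arm.close_job()
```

```text
[ 0.4 -0.7 -0.4] 14.35 [0.3  0.35 0.35]
[[72, 274, 4, 3, 12], [66, 279, 5, 20, 75], [102, 281, 43, 78, 1567], [103, 282, 5, 6, 24], [76, 291, 25, 30, 366], [22, 302, 69, 34, 1210], [138, 323, 46, 51, 791], [11, 324, 61, 51, 1127], [0, 329, 34, 53, 762], [109, 332, 8, 8, 45], [34, 376, 3, 3, 9], [12, 379, 9, 20, 128], [63, 379, 3, 3, 9], [104, 378, 3, 4, 12], [109, 381, 3, 3, 9], [115, 383, 3, 3, 9], [56, 391, 24, 28, 298], [327, 399, 19, 16, 133], [0, 401, 22, 79, 1145], [132, 406, 26, 24, 363], [360, 422, 9, 6, 38], [370, 424, 13, 20, 141], [59, 429, 134, 51, 4608]]
pot [0.42942967 0.65244263 0.21095935] [0.3152047  0.57398964 0.1986506 ]
the job is handed in; nothing more can be done
```

The white bento is closed up and the job is handed in at about 14.4 s of the 42 s allowed. I pressed with the shut fingertips in the order asked: vent plug, then wide latch, then narrow latch.

- **Heights when each press stopped:** the plug stopped at z = 0.113 m, exactly its fully-in height. Both latches stopped at 0.1163 m, against 0.1165 m when shut. Contact force was about 10–14 N each time.
- **Depth check afterwards:** both latches read flat, with the inner and outer ends within 1 mm of each other in both cameras. The narrow latch read 0.116 m from the top camera and about 0.118 m from the scene camera, which is roughly the 2 mm calibration tolerance. The plug read 0.112–0.113 m.
- **Surroundings:** the stack stayed in place. Comparing the top view before and after showed changes only around the arm and its shadow, including where they fall over the yellow look-alike, so that area can't be judged from the comparison. The arm never pressed there.
- **Hand:** it was clear at z = 0.35 m, with a force reading of about 0.

No check failed.

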